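# Sort loose electronic parts into the trays marked by a sample

### The arm

A 6-joint arm with a two-finger parallel gripper is mounted at the origin on a cart in front of the work surface, level with it; the furniture and walls round the work are solid. World frame = base frame: x ahead of the robot, y to its left, z up, the work surface at z = 0. Lengths are in mm, angles in rad, forces in N, time in s.
With the tool pointing down it reaches from about 350 to 775 mm from the base axis. Payload 7.3 kg.
Tool frame: the origin (TCP) lies at the very end of the fingers, on their centre line; the grasp point (between the pads) lies ctrl.grip_depth behind it (ctrl.grip_depth is the distance from the TCP to the grasp point, in mm); z points along the fingers, y is the line along which they close (so a half turn about z gives the same grasp; the last joint's range is limited). The gripper opens to 92 mm and grips with 3 to 60 N. Pads are 19 mm wide; open, the fingers measure 130 mm over their backs; the gripper's body (75 mm by 190 mm) begins 47 mm behind the grasp point.
Start: joints at [1.049, 0.342, 1.524, -0, 1.275, -0.146], TCP at [192.671, 488.388, 226.741] pointing down, gripper open.
Joint ranges: [-2.53, 2.53], [-0.77, 2.02], [0.04, 2.7], [-1, 4.14], [0.28, 2.66], [-3.11, 3.11]. Speed limits (rad/s): [2.57, 2.57, 3.14, 3.14, 3.14, 3.14].

### API

Orientations are given as [roll, pitch, yaw] about the fixed x, y, z axes, in that order (R = Rz(yaw) Ry(pitch) Rx(roll)).
In Python, from cell import status, vision, job, ctrl gives the robot as it stands.
- The arm moves only by the shell command python3 -m pendant 'ROWS' [FORCE]. ROWS is text: rows parted by semicolons, each of 7 numbers parted by spaces: the turn, a rotation vector about the world's x, y, z in rad, then the shift along the world's x, y, z in cm, then the opening, from 0 (shut) to 1 (fully open). A call has exactly 10 rows; each row is the pose to reach, as a shift and turn from the pose commanded when the call began; what a row does not reach only later rows make up. A row lasts 1/8 s, in which the tool goes at most 62.5 mm and 10.7 degrees, less where a joint would pass 70% of its speed; a pose out of reach is approached as far as the arm can. A call with a gripper value outside its range is refused whole. The fingers move at their own pace and stop on an object; FORCE is the grip in N (left out, the last holds). Time passes only in rows, so rows that repeat a pose let the fingers close, or fill a call up. It gives the time, the measured TCP pose, the force, the opening and the grip force at its end, in the units of the state.
- status.get_obs(): the state, without advancing time (a new reading comes with each control period).
- vision.grab_frame(name): name is "side" or "top" or "wrist"; returns a dict with "frame" (400x640x3 uint8, blue, green, red), "fx", "fy", "cx", "cy" (pixels), "position" and "attitude" of the camera in the world. Camera axes: x right, y up, looking along -z (the intrinsics and any distortion apply to the point x, -y, -z); pixel columns grow to the right and rows downward; lengths in mm; the calibration is good to about 2 mm. A picture is of the moment at which its call begins. There is no depth.
- job.close_job(): hands the job in; it is judged then, once.
The state is a dict: "time": time; "joints": joint angles; "qd": joint speeds; "tau": joint torques, N m; "eef_pos": TCP position; "tcp_rot": TCP orientation; "force": force on the tool from outside, world axes, zero at the start; "wrist_torque": the same for the moment, N m; "finger_gap": finger opening in mm; "gripper_force": force on a finger pad.
Only numpy, scipy, OpenCV 4.12 (cv2) and the standard library are available. Lean on these libraries where they do the work, as an engineer would, in place of code of your own. Each camera call takes 0.05 s, during which the arm holds its last target. There are 200 camera calls.

### The job

Tidy the five loose parts on the work board: put the grey mains plug, the two relays and the two capacitors each into the larger, empty bay of the tray whose small bay holds a sample of the same kind. Set each down on the floor of its bay the same way up as it stands now, and leave the white tin and the solder reel where they are.

Things in the scene. Friction and masses are not known exactly. Their poses are not given: they have to be found in the camera images.
- mains_plug: A grey mains plug lying on its side, 37 wide (x) x 72 long (y) x 37 mm high, 60 g. On the work board (top z = 0.09) it rests leaning by about 0.35 rad on its taper. Origin under its middle, z up; its pins point to +y, the body spans y = -36 to +17 mm, tapering to -y. Grasp the body across x at about the origin.
- relay_a: One of two like plug-in relays: an upright clear block on a black foot, 21 (x) x 28 (y) x 38 mm high, 30 g, standing on the work board (top z = 0.09). Origin at the centre of its underside, z up. Grasp across either pair of sides.
- relay_b: One of two like plug-in relays: an upright clear block on a black foot, 21 (x) x 28 (y) x 38 mm high, 30 g, standing on the work board (top z = 0.09). Origin at the centre of its underside, z up. Grasp across either pair of sides.
- capacitor_a: One of two like electrolytic capacitors: a dark blue can standing upright, 35 mm diameter, can 50 mm high (56 mm with the two terminals on top), 50 g, standing on the plywood work board, whose top is 90 mm above the desk (z = 0.09). Origin at the centre of its underside, z up; round. Grasp across the can.
- capacitor_b: One of two like electrolytic capacitors: a dark blue can standing upright, 35 mm diameter, can 50 mm high (56 mm with the two terminals on top), 50 g, standing on the plywood work board, whose top is 90 mm above the desk (z = 0.09). Origin at the centre of its underside, z up; round. Grasp across the can.
- plug_bay (a point): Inner floor centre of the plug tray's larger, empty bay: 90 (x) x 110 (y) mm inside, 93 mm above the desk, z up. Grey tray, one of three alike, fixed: outside 96 x 169 x 12 mm high, walls and floor 3 mm. Beyond a partition at y = +55 to +58 mm is its small bay, with the fixed sample centred at y = +88 mm: a black mains plug of the same shape as the grey one, lying along x, 37 mm high.
- relay_bay (a point): Inner floor centre of the relay tray's larger, empty bay: 90 (x) x 110 (y) mm inside, 93 mm above the desk, z up. Grey tray, one of three alike, fixed: outside 96 x 169 x 12 mm high, walls and floor 3 mm. Beyond a partition at y = +55 to +58 mm is its small bay, with the fixed sample centred at y = +88 mm: a relay like the loose ones, upright, 38 mm high.
- capacitor_bay (a point): Inner floor centre of the capacitor tray's larger, empty bay: 90 (x) x 110 (y) mm inside, 93 mm above the desk, z up. Grey tray, one of three alike, fixed: outside 96 x 169 x 12 mm high, walls and floor 3 mm. Beyond a partition at y = +55 to +58 mm is its small bay, with the fixed sample centred at y = +88 mm: a capacitor like the loose ones, upright, 56 mm high.
- tin: Bystander, to be left alone: a small round white tin, 54 mm diameter, 26 mm high, loose on the work board. Origin at the centre of its underside.
- spool: Bystander, to be left alone: a reel of solder wire with green rims, 56 mm diameter, 48 mm high, standing loose on the work board. Origin at the centre of its underside.

How it is judged:
By the outcome, as a careful person would: the job done as asked, in the order asked, and still so for the second after the job is handed in, with the robot touching nothing.
It also fails if it takes over 128 s, if anything falls off the work surface, if the arm or the gripper's body presses on something with over 40 N, if the wrist force passes 120 N, or if a joint passes its speed limit or range.

## Working session

There is one attempt and no reset: what is moved stays moved. The work goes in short steps, Python scripts to look and compute and a shell command to move; the robot and the scene stay as the last step left them, time stands still between calls to the robot, and variables do not carry over. Pictures are saved under pics/ and viewed, at most 14 in all, crops included, and the job is handed in when it is done.

```bash
mkdir -p pics; ls; cat > h.py <<'E'
import numpy as np, cv2
from scipy.spatial.transform import Rotation as R
from cell import status, vision, job, ctrl
def grab(n,f):
    d=vision.grab_frame(n); cv2.imwrite('pics/'+f+'.png',d['frame']); 
    import pickle; pickle.dump(d,open('pics/'+f+'.pkl','wb')); return d
def load(f):
    import pickle; return pickle.load(open('pics/'+f+'.pkl','rb'))
def rot(a):
    a=np.array(a,float); return a if a.shape==(3,3) else R.from_euler('xyz',a).as_matrix()
def ray(d,u,v,z):
    p=np.array([(u-d['cx'])/d['fx'],-(v-d['cy'])/d['fy'],-1.]); 
    w=rot(d['attitude'])@p; c=np.array(d['position']); return c+w*(z-c[2])/w[2]
def proj(d,P):
    q=rot(d['attitude']).T@(np.array(P,float)-d['position']); return d['cx']+d['fx']*q[0]/-q[2], d['cy']-d['fy']*q[1]/-q[2]
E
python3 - <<'E'
from h import *
print(status.get_obs(), ctrl.grip_depth)
for n in ['top','side','wrist']:
    d=grab(n,n+'0'); print({k:v for k,v in d.items() if k!='frame'})
E
```

```text
pics
{'time': 0.0, 'joints': array([ 1.04902031e+00,  3.42712421e-01,  1.52502670e+00, -3.84129065e-06,
        1.27538703e+00, -1.46016767e-01]), 'qd': array([ 0.00010069,  0.00020819, -0.00028381,  0.00044992,  0.00033185,
        0.00125114]), 'tau': array([-1.78121936e-03, -4.31237698e+01, -2.44224626e+01,  7.15595065e-02,
        5.59166784e-02, -1.71222337e-04]), 'eef_pos': array([192.44663837, 488.01678429, 226.04692685]), 'tcp_rot': array([-3.14007494e+00, -2.19487708e-04,  2.76583436e+00]), 'force': array([0.17134367, 0.24072518, 0.87011777]), 'wrist_torque': array([-0.01101766, -0.02162761, -0.03472078]), 'gripper_force': 0.0, 'finger_gap': 91.2178885018572} 18.8
{'fx': 391.78395207269966, 'fy': 391.78395207269966, 'cx': 322.2346345369269, 'cy': 199.78152186218668, 'position': array([ 395.71780325,   35.67729323, 1338.65608856]), 'attitude': array([ 1.26702467e-01, -6.37727952e-04, -1.60033613e+00])}
{'fx': 446.26157872150117, 'fy': 446.26157872150117, 'cx': 323.8985882476923, 'cy': 200.79460530559015, 'position': array([ 276.78057222, -950.25596596,  906.87738445]), 'attitude': array([ 0.92655895,  0.0047562 , -0.26782996])}
{'fx': 309.7952721186167, 'fy': 309.7952721186167, 'cx': 316.6251633670103, 'cy': 203.3694549057285, 'position': array([130.43742163, 513.07682027, 384.32291514]), 'attitude': array([-0.25339575,  0.00218447,  1.19525216])}
```

View pics/top0.png

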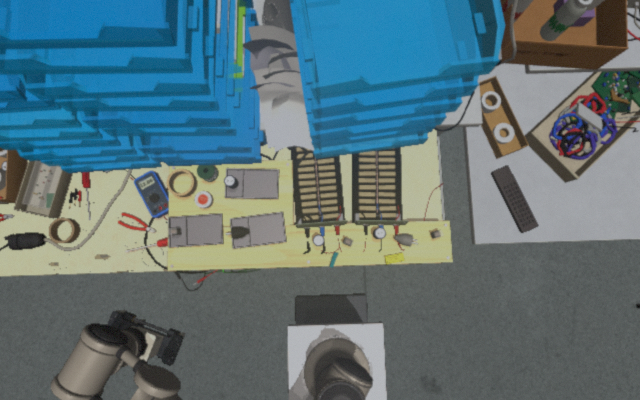

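View pics/side0.png

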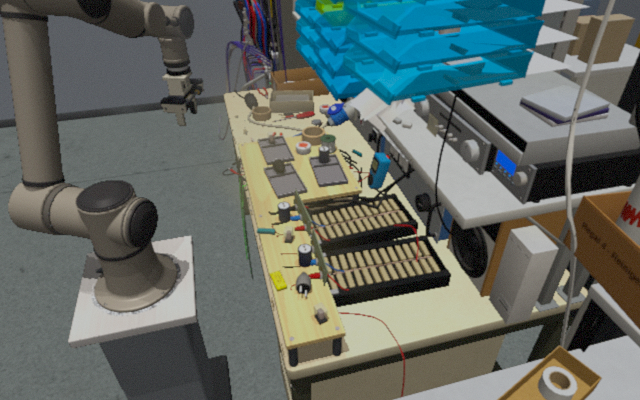

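```bash
python3 - <<'E'
from h import *
d=load('top0'); c=d['frame'][140:280,150:460]; a=cv2.resize(c,(800,361),interpolation=cv2.INTER_CUBIC)
cv2.imwrite('pics/t1.png',a)
d=load('side0'); c=d['frame'][120:370,220:460]; cv2.imwrite('pics/s1.png',cv2.resize(c,(576,600),interpolation=cv2.INTER_CUBIC))
d=load('top0')
for n,u,v,z in [('capA',318,240,146),('relA',347,241,128),('capB',380,233,146),('plug',404,239,110),('relB',434,233,128),('tc1',226,169,102),('tc2',279,169,102),('tc3',279,198,102),('tr',170,217,102),('edge',450,262,90),('edgeTL',160,180,90)]: print(n,ray(d,u,v,z).round())
E
```

```text
capA [425.  47. 146.]
relA [420. -42. 128.]
capB [ 441. -142.  146.]
plug [ 421. -221.  110.]
relB [ 437. -311.  128.]
tc1 [662. 336. 102.]
tc2 [657. 166. 102.]
tc3 [563. 168. 102.]
tr [512. 513. 102.]
edge [ 345. -366.   90.]
edgeTL [635. 553.  90.]
```

View pics/t1.png

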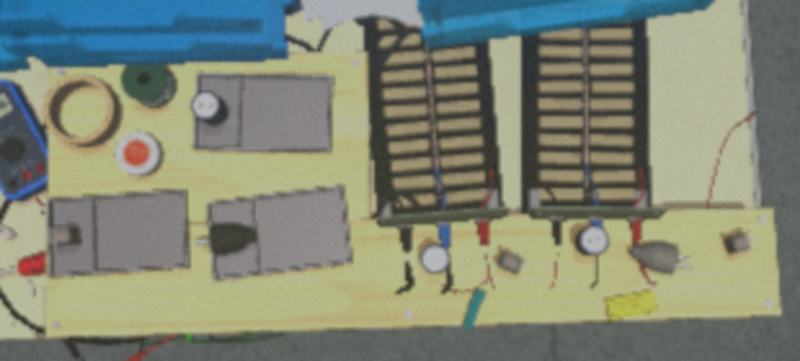

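View pics/s1.png

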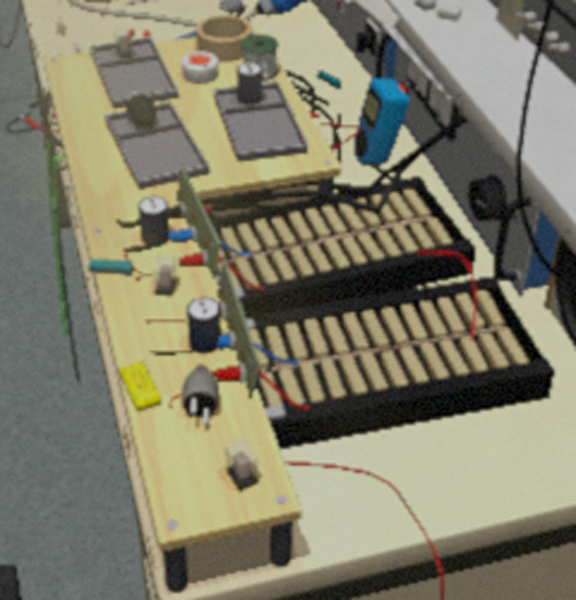

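```bash
cat >> h.py <<'E'
def tri(obs):
    A=np.zeros((3,3));b=np.zeros(3);L=[]
    for d,u,v in obs:
        c=np.array(d['position']);w=ray(d,u,v,0)-c;w/=np.linalg.norm(w);P=np.eye(3)-np.outer(w,w);A+=P;b+=P@c;L.append((c,P))
    X=np.linalg.solve(A,b); return X.round(),[round(float(np.linalg.norm(P@(X-c))),1) for c,P in L]
E
python3 - <<'E'
from h import *
t=load('top0');s=load('side0')
T=lambda u,v:(t,150+u/2.58,140+v/2.58)
S=lambda u,v:(s,220+u/2.4,120+v/2.4)
print('panel1L',tri([T(377,215),S(181,168)]),'panel2R',tri([T(662,212),S(252,385)]))
print('crate',tri([(t,440,128),(s,385,98)]),tri([(t,440,128),(s,530,80)]), tri([(t,318,152),(s,297,50)]))
print('capA',tri([T(435,258),S(154,203)]),'capB',tri([T(592,240),S(204,305)]),'relA',tri([T(510,260),S(165,265)]),'relB',tri([T(737,242),S(242,455)]),'plug',tri([T(655,255),S(200,380)]))
E
```

```text
panel1L (array([478., 113., 138.]), [0.6, 0.6]) panel2R (array([ 473., -233.,  108.]), [0.5, 0.5])
crate (array([ 619., -209.,  555.]), [18.7, 18.7]) (array([ 731., -277.,  567.]), [107.4, 107.4]) (array([535.,  44., 583.]), [50.9, 50.9])
capA (array([427.,  45., 143.]), [2.3, 2.3]) capB (array([ 443., -141.,  142.]), [2.5, 2.5]) relA (array([422., -45., 123.]), [1.4, 1.4]) relB (array([ 436., -320.,  115.]), [2.2, 2.2]) plug (array([ 422., -220.,  117.]), [0.3, 0.3])
```

```bash
python3 -m pendant '0 0 0.19 4 -6.2 1 1;0 0 0.375 8 -12.4 2 1;0 0 0.375 12 -18.6 3 1;0 0 0.375 16 -24.8 4 1;0 0 0.375 18 -31 4 1;0 0 0.375 18 -37 4 1;0 0 0.375 18 -43 4 1;0 0 0.375 18 -49 4 1;0 0 0.375 18 -49 4 1;0 0 0.375 18 -49 4 1'
python3 - <<'E'
from h import *
d=grab('wrist','w1');print(d['position'],d['attitude'])
E
```

```text
time: 1.4
eef_pos: [372.7, -4.5, 266.6]
tcp_rot: [-3.141, -0.0, 3.135]
force: [0.1, -1.3, 0.1]
finger_gap: 92.0
gripper_force: 0.0
[305.86636739  -3.74820712 424.84423422] [-2.53074956e-01  1.39898560e-03  1.56406308e+00]
```

View pics/w1.png

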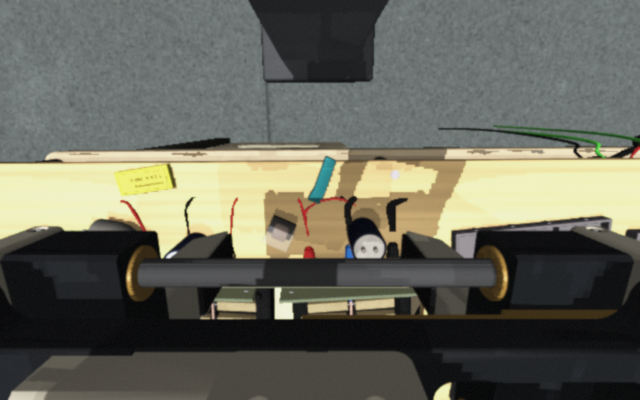

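```bash
python3 -m pendant '0 0 0 3 -4 1 1;0 0 0 6 -8 2 1;0 0 0 8 -13 3 1;0 0 0 8 -14 3 1;0 0 0 8 -14 3 1;0 0 0 8 -14 3 1;0 0 0 8 -14 3 1;0 0 0 8 -14 3 1;0 0 0 8 -14 3 1;0 0 0 8 -14 3 1'
python3 - <<'E'
from h import *
d=grab('wrist','w2');print(d['position'],d['attitude'])
E
```

```text
time: 2.7
eef_pos: [452.6, -141.5, 296.8]
tcp_rot: [3.141, 0.0, 3.141]
force: [-0.6, 0.7, 0.0]
finger_gap: 91.9
gripper_force: 0.0
[ 385.80604636 -141.27752101  454.95771933] [-2.53323480e-01  8.79682295e-04  1.57028395e+00]
```

View pics/w2.png

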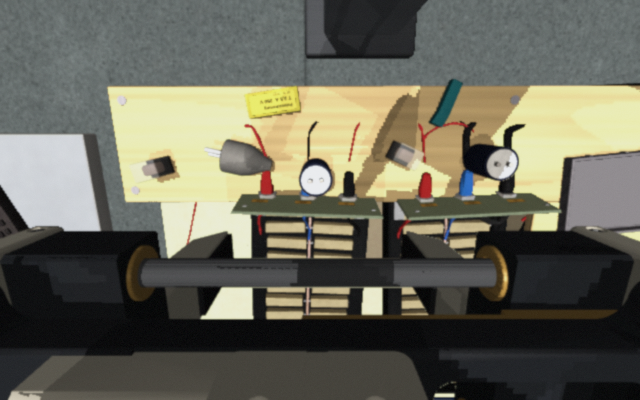

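```bash
python3 - <<'E'
from h import *
d=load('w2');c=d['frame'][125:205,130:530]
a=cv2.resize(c[:,:200],(800,320),interpolation=cv2.INTER_CUBIC);b=cv2.resize(c[:,200:],(800,320),interpolation=cv2.INTER_CUBIC)
cv2.imwrite('pics/w2c.png',np.vstack([a[:300],b[:300]]))
E
```

```text
(no output)
```

View pics/w2c.png

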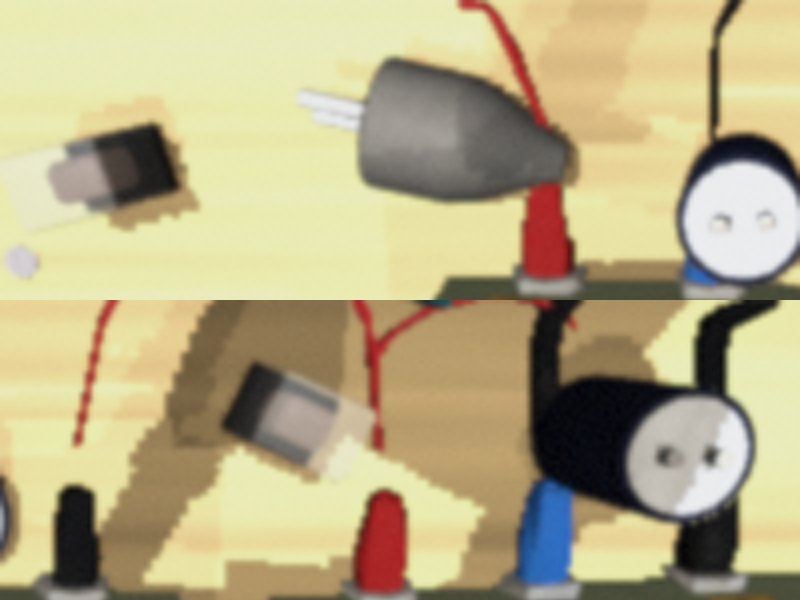

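```bash
cat > m.py <<'E'
from h import *
t=load('top0');w=load('w2')
T=lambda u,v:(150+u*310/800,140+v*140/361)
for n,cs in dict(cap=[(198,73),(333,80),(331,151),(195,148)],rel=[(50,198),(188,190),(188,266),(50,278)],plug=[(208,205),(345,185),(352,262),(215,280)]).items():
    P=np.array([ray(t,*T(*c),102)[:2] for c in cs]); M=np.array([(48,111),(48,-58),(-48,-58),(-48,111)],float)
    pc,mc=P.mean(0),M.mean(0); a=M-mc;b=P-pc
    th=np.arctan2((a[:,0]*b[:,1]-a[:,1]*b[:,0]).sum(),(a*b).sum()); Rm=np.array([[np.cos(th),-np.sin(th)],[np.sin(th),np.cos(th)]])
    c=pc-Rm@mc; print(n,'bay',c.round(1),'yaw',th.round(3),'res',np.linalg.norm(P-(M@Rm.T+c),axis=1).round(1))
A=lambda X,Y:(130+X/4,125+Y/4)
B=lambda X,Y:(330+X/4,125+(Y-300)/4)
im=w['frame'].copy()
for n,p,z in [('capB',A(742,207),140),('capA',B(690,457),140)]: print(n,ray(w,*p,z).round(1))
def box(n,p1,p2,side): # p1,p2 bottom corners of face y=side*14, p1 small x
    a,b=ray(w,*p1,90)[:2],ray(w,*p2,90)[:2]; d=b-a; yaw=np.arctan2(d[1],d[0]); yv=np.array([-np.sin(yaw),np.cos(yaw)])
    c=(a+b)/2-side*14*yv; print(n,c.round(1),'yaw',yaw.round(3),'len',np.linalg.norm(d).round(1)); return c,yaw
for n,p1,p2,s in [('relB',A(158,123),A(181,187),1),('relA',B(256,362),B(222,427),-1)]:
    c,yaw=box(n,p1,p2,s); Rm=rot([0,0,yaw])
    for z in (0,38):
        q=[proj(w,Rm@np.array([x,y,z])+[c[0],c[1],90]) for x,y in [(-10.5,-14),(10.5,-14),(10.5,14),(-10.5,14)]]
        cv2.polylines(im,[np.round(np.array(q)*16).astype(int)],True,(0,0,255),1,shift=4)
for z in (98,106,112): print('plug',z,'wide',ray(w,*A(374,122),z).round(1),'tail',ray(w,*A(562,152),z).round(1))
print('pins',ray(w,*A(305,100),118).round(1))
c=im[125:205,130:530];cv2.imwrite('pics/ov.png',np.vstack([cv2.resize(c[:75,:200],(800,300)),cv2.resize(c[:75,200:],(800,300))]))
E
python3 m.py
```

```text
cap bay [609.8 225.5] yaw -0.061 res [0.7 4.1 2.9 2. ]
rel bay [469.  403.7] yaw 0.035 res [1.1 1.5 2.9 1.5]
plug bay [464.9 207.4] yaw 0.102 res [2.7 1.1 2.1 1.5]
capB [ 439.1 -142.7  140. ]
capA [426.3  47.3 140. ]
relB [ 435.4 -325.2] yaw 0.238 len 19.4
relA [420.5 -43.9] yaw -0.44 len 20.6
plug 98 wide [ 421.6 -248.2   98. ] tail [ 430.2 -194.7   98. ]
plug 106 wide [ 420.8 -245.8  106. ] tail [ 429.2 -193.5  106. ]
plug 112 wide [ 420.2 -244.   112. ] tail [ 428.4 -192.6  112. ]
pins [ 413.7 -260.3  118. ]
```

View pics/ov.png

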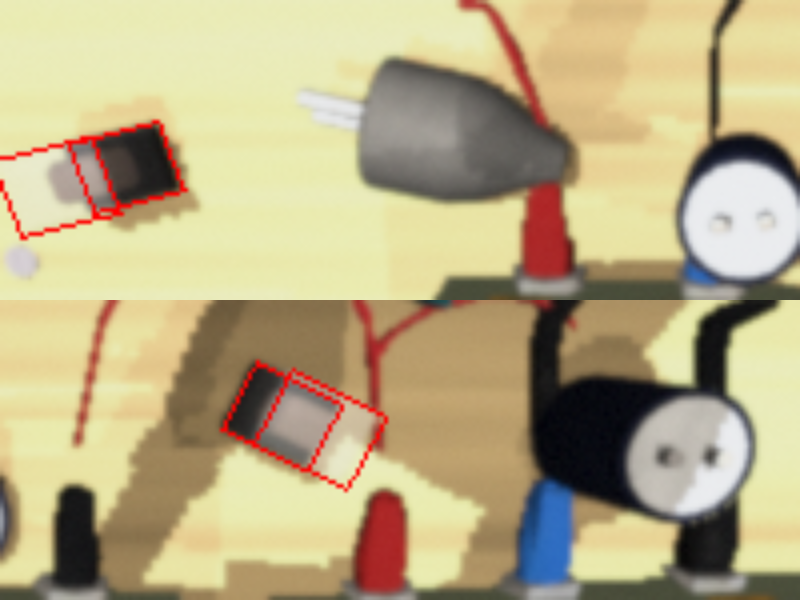

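```bash
python3 -m pendant '0 0 -0.18 -1 -3 -2 1;0 0 -0.36 -2 -6 -4 0.8;0 0 -0.54 -2.9 -8.7 -6 0.65;0 0 -0.72 -2.9 -8.7 -8 0.65;0 0 -0.9 -2.9 -8.7 -10 0.65;0 0 -1.08 -2.9 -8.7 -12 0.65;0 0 -1.26 -2.9 -8.7 -12.7 0.65;0 0 -1.44 -2.9 -8.7 -12.7 0.65;0 0 -1.62 -2.9 -8.7 -12.7 0.65;0 0 -1.757 -2.9 -8.7 -12.7 0.65'
python3 - <<'E'
from h import *
d=grab('wrist','w3')
E
```

```text
time: 4.0
eef_pos: [423.7, -228.7, 169.7]
tcp_rot: [3.142, -0.0, 1.379]
force: [-0.4, 0.0, -0.2]
finger_gap: 59.5
gripper_force: 0.0
```

View pics/w3.png

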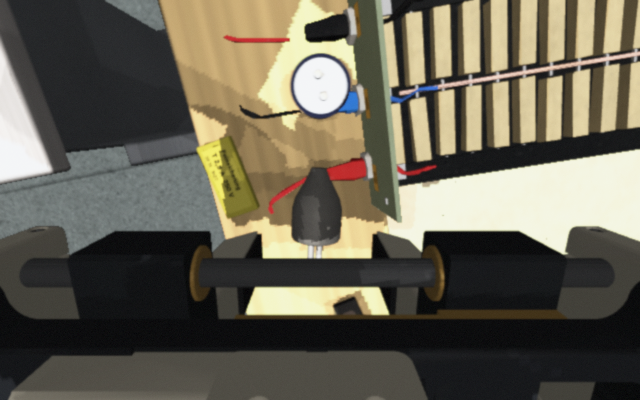

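```bash
python3 -m pendant '0 0 0 0 0 -3 0.65;0 0 0 0 0 -6 0.65;0 0 0 0 0 -7.5 0.65;0 0 0 0 0 -7.5 0.65;0 0 0 0 0 -7.5 0.2;0 0 0 0 0 -7.5 0.2;0 0 0 0 0 -7.5 0.2;0 0 0 0 0 -7.5 0.2;0 0 0 0 0 -7.5 0.2;0 0 0 0 0 -7.5 0.2' 15
python3 -m pendant '0 0 0 0 0 2 0.2;0 0 0 0 0 5 0.2;0 0 0 0 0 8 0.2;0 0 0 0 0 10 0.2;0 0 0 0 0 10 0.2;0 0 0 0 0 10 0.2;0 0 0 0 0 10 0.2;0 0 0 0 0 10 0.2;0 0 0 0 0 10 0.2;0 0 0 0 0 10 0.2'
python3 - <<'E'
from h import *
d=grab('wrist','w4');cv2.imwrite('pics/w4c.png',d['frame'][100:330,180:460])
E
```

```text
time: 5.3
eef_pos: [424.0, -228.8, 95.3]
tcp_rot: [3.141, 0.001, 1.384]
force: [-0.8, 0.2, 5.6]
finger_gap: 36.2
gripper_force: 14.9
time: 6.55
eef_pos: [423.7, -228.6, 194.6]
tcp_rot: [-3.141, -0.0, 1.384]
force: [-0.7, -0.5, 0.4]
finger_gap: 36.0
gripper_force: 15.0
```

View pics/w4c.png

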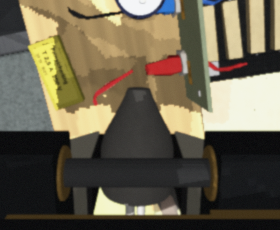

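```bash
python3 -m pendant '0 0 0.1 1 6 0 0.2;0 0 0.2 2 12 0 0.2;0 0 0.288 3 18 0 0.2;0 0 0.288 4.1 24 0 0.2;0 0 0.288 4.1 30 0 0.2;0 0 0.288 4.1 36 0 0.2;0 0 0.288 4.1 41 0 0.2;0 0 0.288 4.1 43.6 0 0.2;0 0 0.288 4.1 43.6 0 0.2;0 0 0.288 4.1 43.6 0 0.2'
python3 - <<'E'
from h import *
d=grab('wrist','w5');cv2.imwrite('pics/w5c.png',d['frame'][60:330,120:520])
for x in(-45,45):
  for y in (-55,55):
    R_=rot([0,0,.102]); print(x,y,proj(d,R_@np.array([x,y,9])+[464.9,207.4,93]))
E
```

```text
time: 7.85
eef_pos: [464.6, 206.7, 194.6]
tcp_rot: [-3.141, 0.001, 1.672]
force: [-0.4, 0.6, -0.6]
finger_gap: 35.8
gripper_force: 15.0
-45 -55 (np.float64(265.81939060390016), np.float64(265.239481887243))
-45 55 (np.float64(259.97883935843834), np.float64(137.96659815020882))
45 -55 (np.float64(367.82277549575394), np.float64(265.17299804828997))
45 55 (np.float64(373.4857209047101), np.float64(137.87464035113925))
```

View pics/w5c.png

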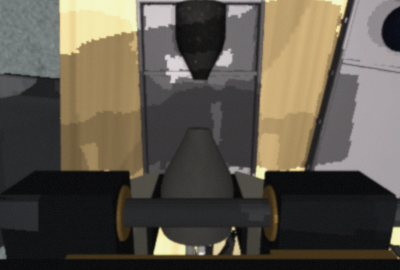

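```bash
python3 -m pendant '0 0 0 0.3 0 -4 0.2;0 0 0 0.3 0 -7.5 0.2;0 0 0 0.3 0 -9 0.2;0 0 0 0.3 0 -9.6 0.2;0 0 0 0.3 0 -9.6 0.2;0 0 0 0.3 0 -9.6 0.2;0 0 0 0.3 0 -9.6 0.48;0 0 0 0.3 0 -9.6 0.48;0 0 0 0.3 0 -9.6 0.48;0 0 0 0.3 0 -9.6 0.48'
python3 - <<'E'
from h import *
o=status.get_obs();print(o['joints'])
E
```

```text
time: 9.15
eef_pos: [467.7, 207.4, 98.8]
tcp_rot: [3.141, 0.0, 1.672]
force: [0.2, 0.5, -0.5]
finger_gap: 43.9
gripper_force: 0.0
[ 2.67535462e-01  4.60389618e-01  1.73432683e+00 -5.08946811e-05
  9.46662360e-01  1.66487143e-01]
```

```bash
python3 -m pendant '0 0 0 0 0 4 0.48;0 0 0 0 0 8 0.48;0 0 0 0 0 10 0.48;0 0 0.18 -1 -5 10 0.48;0 0 0.36 -2 -11 10 0.48;0 0 0.54 -4.75 -17 10 0.48;0 0 0.72 -4.75 -23 10 0.48;0 0 0.9 -4.75 -25.1 10 0.48;0 0 1.03 -4.75 -25.1 10 0.48;0 0 1.03 -4.75 -25.1 10 0.48'
python3 - <<'E'
from h import *
d=grab('wrist','w6');c=d['frame'][150:330,200:440].copy()
Rm=rot([0,0,-.44])
for z in (0,38):
    q=[proj(d,Rm@np.array([x,y,z])+[420.5,-43.9,90]) for x,y in [(-10.5,-14),(10.5,-14),(10.5,14),(-10.5,14)]]
    cv2.polylines(c,[np.round((np.array(q)-[200,150])*16).astype(int)],True,(0,0,255),1,shift=4)
t=grab('top','t6')['frame'][140:280,150:390]
cv2.imwrite('pics/w6c.png',np.vstack([cv2.resize(c,(480,300)),cv2.resize(t,(480,280))]))
E
```

```text
time: 10.4
eef_pos: [420.1, -44.1, 198.8]
tcp_rot: [3.141, -0.0, 2.699]
force: [-0.9, -0.1, -0.2]
finger_gap: 44.0
gripper_force: 0.0
```

View pics/w6c.png

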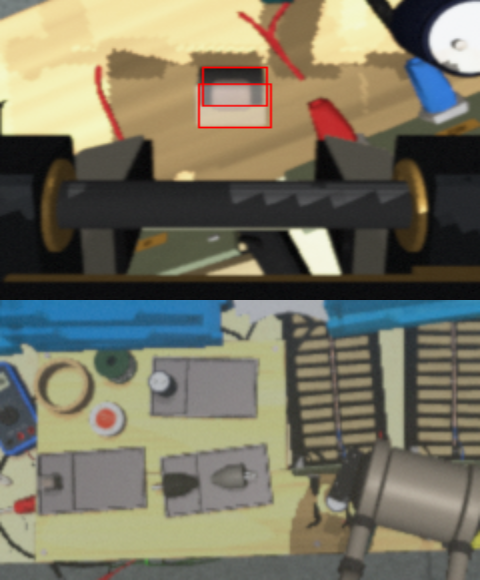

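```bash
python3 - <<'E'
from h import *
w=load('w2');d=load('w6')
for P in [((425.5,172.5),(358,210)),((425.5,173.5),(361,209))]:
    X,r=tri([(w,*P[0]),(d,*P[1])]); print(X,r,(rot([0,0,-.44]).T@(X-[420.5,-43.9,90])).round())
E
```

```text
[442. -14.  95.] [0.1, 0.1] [ 7. 36.  5.]
[444. -11.  88.] [0.3, 0.3] [ 7. 40. -2.]
```

```bash
python3 -m pendant '0 0 -0.18 0 0 0 0.42;0 0 -0.36 0 0 -1 0.42;0 0 -0.54 0 0 -2 0.42;0 0 -0.72 0 0 -3 0.42;0 0 -0.9 0 0 -4 0.42;0 0 -1.08 0 0 -4 0.42;0 0 -1.26 0 0 -4 0.42;0 0 -1.44 0 0 -4 0.42;0 0 -1.57 0 0 -4 0.42;0 0 -1.57 0 0 -4 0.42'
python3 -m pendant '0 0 0 0 0 -3 0.42;0 0 0 0 0 -5.5 0.42;0 0 0 0 0 -6.3 0.42;0 0 0 0 0 -6.3 0.42;0 0 0 0 0 -6.3 0.1;0 0 0 0 0 -6.3 0.1;0 0 0 0 0 -6.3 0.1;0 0 0 0 0 -6.3 0.1;0 0 0 0 0 -6.3 0.1;0 0 0 0 0 -6.3 0.1' 12
```

```text
time: 11.75
eef_pos: [420.2, -42.9, 158.7]
tcp_rot: [3.142, -0.0, 1.132]
force: [-0.2, 1.1, -0.3]
finger_gap: 38.5
gripper_force: 0.0
time: 13.0
eef_pos: [420.6, -43.7, 96.4]
tcp_rot: [3.14, -0.0, 1.132]
force: [-0.7, -0.6, 6.7]
finger_gap: 20.8
gripper_force: 12.0
```

```bash
python3 -m pendant '0 0 0 0 0 3 0.1;0 0 0 0 0 8 0.1;0 0 0 0 3 10 0.1;0 0 0.15 0 9 10 0.1;0 0 0.3 0 15 10 0.1;0 0 0.475 1 21 10 0.1;0 0 0.475 2 27 10 0.1;0 0 0.475 3 33 10 0.1;0 0 0.475 4 39 10 0.1;0 0 0.475 4.95 44 10 0.1'
python3 -m pendant '0 0 0 0 3.4 0 0.1;0 0 0 0 3.4 0 0.1;0 0 0 0 3.4 0 0.1;0 0 0 0 3.4 0 0.1;0 0 0 0 3.4 0 0.1;0 0 0 0 3.4 0 0.1;0 0 0 0 3.4 0 0.1;0 0 0 0 3.4 0 0.1;0 0 0 0 3.4 0 0.1;0 0 0 0 3.4 0 0.1'
python3 - <<'E'
from h import *
d=grab('wrist','w7');c=d['frame'][60:330,120:520].copy()
Rm=rot([0,0,.035])
q=[proj(d,Rm@np.array([x,y,9])+[469,403.7,93]) for x,y in [(-45,-55),(45,-55),(45,55),(-45,55)]]
cv2.polylines(c,[np.round((np.array(q)-[120,60])*16).astype(int)],True,(0,0,255),1,shift=4)
cv2.imwrite('pics/w7c.png',c)
E
```

```text
time: 14.25
eef_pos: [469.4, 398.6, 195.4]
tcp_rot: [-3.141, 0.0, 1.608]
force: [1.5, -1.0, -0.4]
finger_gap: 20.6
gripper_force: 12.0
time: 15.5
eef_pos: [469.7, 430.4, 195.7]
tcp_rot: [3.142, 0.0, 1.607]
force: [-0.1, -0.6, -0.7]
finger_gap: 21.2
gripper_force: 12.0
```

View pics/w7c.png

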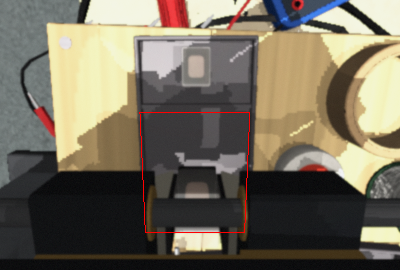

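```bash
python3 -m pendant '0 0 0 0 0.3 -4 0.1;0 0 0 0 0.3 -7.5 0.1;0 0 0 0 0.3 -9 0.1;0 0 0 0 0.3 -9.65 0.1;0 0 0 0 0.3 -9.65 0.1;0 0 0 0 0.3 -9.65 0.1;0 0 0 0 0.3 -9.65 0.4;0 0 0 0 0.3 -9.65 0.4;0 0 0 0 0.3 -9.65 0.4;0 0 0 0 0.3 -9.65 0.4'
```

```text
time: 16.8
eef_pos: [469.7, 433.4, 99.3]
tcp_rot: [3.141, -0.0, 1.607]
force: [0.3, -0.6, 0.1]
finger_gap: 36.8
gripper_force: 0.0
```

```bash
python3 -m pendant '0 0 0 0 0 4 0.4;0 0 0 0 0 8 0.4;0 0 0 0 0 10 0.4;0 0 0 0 -6 10 0.4;0 0 0 0 -12 10 0.4;0 0 0 0 -18 10 0.4;0 0 0 -1 -24 10 0.42;0 0 0 -1 -30 10 0.42;0 0 0 -2 -36 10 0.42;0 0 0 -2 -40 10 0.42'
python3 -m pendant '0 0 0.1 0 -6 0 0.42;0 0 0.203 0 -12 0 0.42;0 0 0.203 -0.5 -18 0 0.42;0 0 0.203 -1 -24 0 0.42;0 0 0.203 -1.43 -30 0 0.42;0 0 0.203 -1.43 -35 0 0.42;0 0 0.203 -1.43 -35.9 0 0.42;0 0 0.203 -1.43 -35.9 0 0.42;0 0 0.203 -1.43 -35.9 0 0.42;0 0 0.203 -1.43 -35.9 0 0.42'
python3 - <<'E'
from h import *
d=grab('wrist','w8');im=d['frame'];Rm=rot([0,0,.238])
q=np.array([proj(d,Rm@np.array([x,y,z])+[435.4,-325.2,90]) for z in(0,10) for x,y in [(-10.5,-14),(10.5,-14),(10.5,14),(-10.5,14)]])
print(q.round(0).tolist())
m=(im.max(2)<75)[190:225,290:345]
for r in m: print(''.join('#' if x else '.' for x in r))
E
```

```text
time: 18.05
eef_pos: [448.9, 31.2, 199.5]
tcp_rot: [3.141, 0.0, 1.605]
force: [-0.1, 0.6, 0.1]
finger_gap: 38.5
gripper_force: 0.0
time: 19.3
eef_pos: [435.7, -324.3, 199.5]
tcp_rot: [3.141, 0.0, 1.812]
force: [-0.2, 0.5, 0.4]
finger_gap: 38.3
gripper_force: 0.0
[[304.0, 217.0], [327.0, 217.0], [328.0, 186.0], [304.0, 186.0], [304.0, 220.0], [328.0, 220.0], [328.0, 189.0], [303.0, 189.0]]
..............#######################..................
..............#######################..................
..............#######################..................
..............#######################..................
..............#######################..................
..............#######################..................
...............####..............###...................
.......................................................
.......................................................
.......................................................
.......................................................
.......................................................
....................................
[... 551 characters left out ...]
............................
.......................................................
.......................................................
.......................................................
.......................................................
.......................................................
.......................................................
.......................................................
.......................................................
.......................................................
.......................................................
.......................................................
.......................................................
```

Foot spans columns 304–327, exactly as predicted, and square. Descend and grip.

```bash
python3 -m pendant '0 0 0 0 0 -4 0.42;0 0 0 0 0 -8 0.42;0 0 0 0 0 -10 0.42;0 0 0 0 0 -10.35 0.42;0 0 0 0 0 -10.35 0.1;0 0 0 0 0 -10.35 0.1;0 0 0 0 0 -10.35 0.1;0 0 0 0 0 -10.35 0.1;0 0 0 0 0 -10.35 0.1;0 0 0 0 0 -10.35 0.1' 12
```

```text
time: 20.6
eef_pos: [435.9, -326.0, 96.9]
tcp_rot: [3.14, 0.002, 1.81]
force: [-0.8, 0.3, 6.6]
finger_gap: 21.0
gripper_force: 12.0
```

```bash
python3 -m pendant '0 0 0 0 0 3 0.1;0 0 0 0 0 8 0.1;0 0 0 0 0 10 0.1;0 0 0 0 6 10 0.1;0 0 0 0 12 10 0.1;0 0 -0.1 0 18 10 0.1;0 0 -0.203 0 24 10 0.1;0 0 -0.203 1 30 10 0.1;0 0 -0.203 1 36 10 0.1;0 0 -0.203 1 40 10 0.1'
python3 -m pendant '0 0 0 1 6 0 0.1;0 0 0 2 12 0 0.1;0 0 0 2.55 18 0 0.1;0 0 0 2.55 24 0 0.1;0 0 0 2.55 29 0 0.1;0 0 0 2.55 30.6 0 0.1;0 0 0 2.55 30.6 0 0.1;0 0 0 2.55 30.6 0 0.1;0 0 0 2.55 30.6 0 0.1;0 0 0 2.55 30.6 0 0.1'
```

```text
time: 21.85
eef_pos: [444.9, 76.7, 195.9]
tcp_rot: [3.141, -0.0, 1.608]
force: [1.8, -0.9, -0.7]
finger_gap: 21.0
gripper_force: 12.0
time: 23.1
eef_pos: [471.2, 379.5, 196.1]
tcp_rot: [3.141, -0.0, 1.605]
force: [-0.2, 0.9, 0.2]
finger_gap: 20.7
gripper_force: 12.0
```

```bash
python3 -m pendant '0 0 0 0 0 -4 0.1;0 0 0 0 0 -7.5 0.1;0 0 0 0 0 -9 0.1;0 0 0 0 0 -9.7 0.1;0 0 0 0 0 -9.7 0.1;0 0 0 0 0 -9.7 0.1;0 0 0 0 0 -9.7 0.4;0 0 0 0 0 -9.7 0.4;0 0 0 0 0 -9.7 0.4;0 0 0 0 0 -9.7 0.4'
```

```text
time: 24.35
eef_pos: [470.9, 380.4, 98.8]
tcp_rot: [3.141, -0.0, 1.607]
force: [0.4, -0.0, 0.2]
finger_gap: 36.4
gripper_force: 0.0
```

```bash
python3 -m pendant '0 0 0 0 0 4 0.4;0 0 0 0 0 8 0.4;0 0 0 0 0 10 0.4;0 0 0.18 0 -6 10 0.6;0 0 0.36 -1 -12 10 0.6;0 0 0.54 -2 -18 10 0.6;0 0 0.72 -3 -24 10 0.6;0 0 0.9 -4.45 -30 10 0.6;0 0 1.08 -4.45 -33.3 10 0.6;0 0 1.26 -4.45 -33.3 10 0.6'
python3 - <<'E'
from h import *
from scipy.optimize import minimize
t=grab('top','t9');im=t['frame'].astype(int)
sub=im[140:280,150:300]
m=(abs(sub[...,0]-sub[...,2])<25)&(sub.mean(2)<150)&(sub.mean(2)>60)
m=m.astype(np.uint8)
n,l,s,c=cv2.connectedComponentsWithStats(cv2.morphologyEx(m,cv2.MORPH_OPEN,np.ones((3,3))))
for i in range(1,n):
    if s[i,4]>600:
        pts=np.argwhere(l==i)[:,::-1]+[150,140]
        P=np.array([ray(t,u,v,98)[:2] for u,v in pts],np.float32)
        (cx,cy),sz,a=cv2.minAreaRect(P); print(s[i],(round(cx),round(cy)),np.round(sz),round(a,1), 'bay if yaw0',round(cx),round(cy-26.5))
E
```

```text
time: 25.6
eef_pos: [426.1, 45.0, 199.0]
tcp_rot: [-3.141, 0.001, 2.828]
force: [0.1, 1.1, 0.0]
finger_gap: 54.9
gripper_force: 0.0
[  75   28   54   31 1498] (614, 255) [171.  97.] 86.8 bay if yaw0 614 228
[  80   72   55   36 1443] (464, 237) [ 97. 170.] 5.5 bay if yaw0 464 210
[  30   72  120   68 1780] (418, 292) [371. 209.] 88.3 bay if yaw0 418 266
[  18   74   55   33 1636] (470, 435) [ 96. 171.] 2.1 bay if yaw0 470 408
```

```bash
python3 -m pendant '0 0 0.18 0 0 -1 0.6;0 0 0.276 0 0 -3 0.6;0 0 0.276 0 0 -6 0.6;0 0 0.276 0 0 -8.9 0.6;0 0 0.276 0 0 -8.9 0.6;0 0 0.276 0 0 -8.9 0.3;0 0 0.276 0 0 -8.9 0.3;0 0 0.276 0 0 -8.9 0.3;0 0 0.276 0 0 -8.9 0.3;0 0 0.276 0 0 -8.9 0.3' 15
```

```text
time: 26.9
eef_pos: [427.1, 47.4, 110.7]
tcp_rot: [3.141, 0.002, 3.101]
force: [0.1, 1.2, 6.7]
finger_gap: 34.4
gripper_force: 15.0
```

```bash
python3 -m pendant '0 0 0 0 0 3 0.3;0 0 0 0 0 6 0.3;0 0 0 0 3 7 0.3;0 0 0 0 8 7 0.3;0 0 0 4 13 7 0.3;0 0 0 8 17 7 0.3;0 0 0 12 19.6 7 0.3;0 0 0 16 19.6 7 0.3;0 0 0 20.6 19.6 7 0.3;0 0 0 20.6 19.6 7 0.3'
python3 - <<'E'
from h import *
print(status.get_obs()['eef_pos'],status.get_obs()['force'])
E
```

```text
time: 28.15
eef_pos: [634.3, 242.7, 178.0]
tcp_rot: [-3.141, -0.001, 3.1]
force: [0.8, 0.4, -0.7]
finger_gap: 34.5
gripper_force: 15.0
[634.34157234 242.65143357 178.00229187] [ 0.76990625  0.36236474 -0.65827773]
```

```bash
python3 -m pendant '0 0 0 -0.1 0 -2 0.3;0 0 0 -0.1 0 -4.5 0.3;0 0 0 -0.1 0 -6 0.3;0 0 0 -0.1 0 -6.6 0.3;0 0 0 -0.1 0 -6.6 0.3;0 0 0 -0.1 0 -6.6 0.3;0 0 0 -0.1 0 -6.6 0.52;0 0 0 -0.1 0 -6.6 0.52;0 0 0 -0.1 0 -6.6 0.52;0 0 0 -0.1 0 -6.6 0.52'
```

```text
time: 29.4
eef_pos: [631.4, 243.4, 113.7]
tcp_rot: [3.141, 0.0, 3.101]
force: [0.5, 0.1, -0.1]
finger_gap: 47.9
gripper_force: 0.0
```

```bash
python3 - <<'E'
from h import *
w=load('w2');d=load('w3')
for n,a,b in [('blk tip',(348.5,172.5),(307,32)),('blk base',(349,196),(352,24)),('red tip',(266,172),(331,172)),('red base',(266.5,193),(368,164)),('cap top c',(315.5,176.7),(321,85))]: print(n,tri([(w,*a),(d,*b)]))
print(proj(d,[439.1,-142.7,140]))
E
python3 -m pendant '0 0 0 0 0 3 0.52;0 0 0 0 0 6 0.52;0 0 0 -3 -1 8 0.52;0 0 0 -8 -3 8 0.52;0 0 0 -13 -7 8 0.6;0 0 0 -17 -13 8 0.6;0 0 0 -19.3 -19 8 0.6;0 0 0 -19.3 -25 8 0.6;0 0 0 -19.3 -31 8 0.6;0 0 0 -19.3 -37 8 0.6'
```

```text
blk tip (array([ 441., -105.,  100.]), [0.5, 0.5])
blk base (array([ 474., -101.,   83.]), [0.9, 0.9])
red tip (array([ 441., -200.,   99.]), [0.4, 0.4])
red base (array([ 473., -205.,   64.]), [1.1, 1.1])
cap top c (array([ 443., -142.,  122.]), [1.4, 1.4])
(np.float64(313.973559575152), np.float64(86.58419783016303))
time: 30.65
eef_pos: [438.2, -124.4, 194.3]
tcp_rot: [-3.141, 0.001, 3.101]
force: [1.7, -0.0, -0.2]
finger_gap: 55.3
gripper_force: 0.0
```

```bash
python3 -m pendant '0 0 0.18 0.26 -1.5 0 0.54;0 0 0.36 0.26 -1.5 0 0.54;0 0 0.4 0.26 -1.5 -1 0.54;0 0 0.4 0.26 -1.5 -3 0.54;0 0 0.4 0.26 -1.5 -3 0.54;0 0 0.4 0.26 -1.5 -3 0.54;0 0 0.4 0.26 -1.5 -3 0.54;0 0 0.4 0.26 -1.5 -3 0.54;0 0 0.4 0.26 -1.5 -3 0.54;0 0 0.4 0.26 -1.5 -3 0.54'
python3 - <<'E'
from h import *
d=grab('wrist','w10');im=d['frame']
print(proj(d,[441,-142,140]))
m=(im.min(2)>200).astype(np.uint8)
n,l,s,c=cv2.connectedComponentsWithStats(m)
for i in range(1,n):
    if s[i,4]>300: print(s[i],c[i].round(1),ray(d,*c[i],140).round(1))
d=load('w3');im=d['frame'];m=(im.min(2)>200).astype(np.uint8)
n,l,s,c=cv2.connectedComponentsWithStats(m)
for i in range(1,n):
    if s[i,4]>300: print('w3',s[i],c[i].round(1),ray(d,*c[i],140).round(1))
E
```

```text
time: 31.9
eef_pos: [441.0, -137.4, 163.8]
tcp_rot: [-3.142, 0.0, -2.782]
force: [-0.4, 0.3, -0.1]
finger_gap: 49.7
gripper_force: 0.0
(np.float64(309.68557118578696), np.float64(231.55217214405644))
[  67  176   48   79 1961] [ 85.6 209.7] [ 476.  -274.9  140. ]
[  78  191  100   66 2479] [128.  219.6] [ 473.1 -249.4  140. ]
[ 79 288  19  30 413] [ 88.  302.4] [ 539.3 -262.1  140. ]
w3 [   0   48   51  133 3365] [ 16.5 133.2] [ 261.3 -134.6  140. ]
w3 [ 294   58   53   55 2281] [320.2  85.1] [ 442.7 -142.6  140. ]
w3 [  388   150   252   103 15664] [530.3 200.3] [ 559.  -234.1  140. ]
w3 [262 289  34  24 575] [279.6 300.5] [ 389.6 -273.   140. ]
```

```bash
python3 -m pendant '0 0 0 0 -0.5 0 0.54;0 0 0 0 -0.5 0 0.54;0 0 0 0 -0.5 -2 0.54;0 0 0 0 -0.5 -3.5 0.54;0 0 0 0 -0.5 -4.55 0.54;0 0 0 0 -0.5 -4.55 0.3;0 0 0 0 -0.5 -4.55 0.3;0 0 0 0 -0.5 -4.55 0.3;0 0 0 0 -0.5 -4.55 0.3;0 0 0 0 -0.5 -4.55 0.3' 15
```

```text
time: 33.2
eef_pos: [441.2, -142.5, 118.6]
tcp_rot: [-3.141, 0.001, -2.782]
force: [0.1, -0.0, 0.3]
finger_gap: 34.4
gripper_force: 15.0
```

```bash
python3 -m pendant '0 0 0 0 0 3 0.3;0 0 0 0 0 6 0.3;0 0 0 0 2 8 0.3;0 0 -0.1 0 8 8 0.3;0 0 -0.2 0 14 8 0.3;0 0 -0.3 0 20 8 0.3;0 0 -0.41 2 26 8 0.3;0 0 -0.41 5 31 8 0.3;0 0 -0.41 9 34 8 0.3;0 0 -0.41 12 34 8 0.3'
python3 -m pendant '0 0 0 3.2 1.6 0 0.3;0 0 0 3.2 1.6 0 0.3;0 0 0 3.2 1.6 -2 0.3;0 0 0 3.2 1.6 -2 0.3;0 0 0 3.2 1.6 -2 0.3;0 0 0 3.2 1.6 -2 0.3;0 0 0 3.2 1.6 -2 0.3;0 0 0 3.2 1.6 -2 0.3;0 0 0 3.2 1.6 -2 0.3;0 0 0 3.2 1.6 -2 0.3'
```

```text
time: 34.45
eef_pos: [561.8, 200.3, 197.8]
tcp_rot: [3.141, -0.0, 3.095]
force: [0.5, 0.2, 0.3]
finger_gap: 34.5
gripper_force: 15.0
time: 35.7
eef_pos: [593.0, 213.6, 178.2]
tcp_rot: [3.142, -0.0, 3.091]
force: [-0.3, -1.3, -1.1]
finger_gap: 33.9
gripper_force: 15.0
```

```bash
python3 -m pendant '0 0 0 0 0 -2.5 0.3;0 0 0 0 0 -4.5 0.3;0 0 0 0 0 -5.2 0.3;0 0 0 0 0 -5.7 0.3;0 0 0 0 0 -5.7 0.3;0 0 0 0 0 -5.7 0.3;0 0 0 0 0 -5.7 0.52;0 0 0 0 0 -5.7 0.52;0 0 0 0 0 -5.7 0.52;0 0 0 0 0 -5.7 0.52'
python3 -m pendant '0 0 0 0 0 3 0.52;0 0 0 0 0 6 0.52;0 0 0 -3 -4 8 0.52;0 0 0 -6 -8 8 0.52;0 0 0 -10 -14 8 0.52;0 0 0 -14 -20 8 0.52;0 0 0 -18 -26 8 0.52;0 0 0 -18 -32 8 0.52;0 0 0 -18 -36 8 0.52;0 0 0 -18 -36 8 0.52'
python3 - <<'E'
from h import *
t=grab('top','t11')['frame'][150:270,155:305];s=grab('side','s11')['frame'][125:225,215:375]
cv2.imwrite('pics/fin.png',np.vstack([cv2.resize(t,(480,300) if 0 else (375,300),interpolation=cv2.INTER_CUBIC),cv2.resize(s,(375,234),interpolation=cv2.INTER_CUBIC)]))
E
```

```text
time: 36.95
eef_pos: [593.0, 213.6, 121.3]
tcp_rot: [3.141, 0.0, 3.091]
force: [0.4, 0.4, 0.0]
finger_gap: 47.7
gripper_force: 0.0
time: 38.2
eef_pos: [412.6, -150.2, 201.5]
tcp_rot: [-3.14, 0.001, 3.085]
force: [-0.4, -0.4, 0.3]
finger_gap: 47.9
gripper_force: 0.0
```

View pics/fin.png

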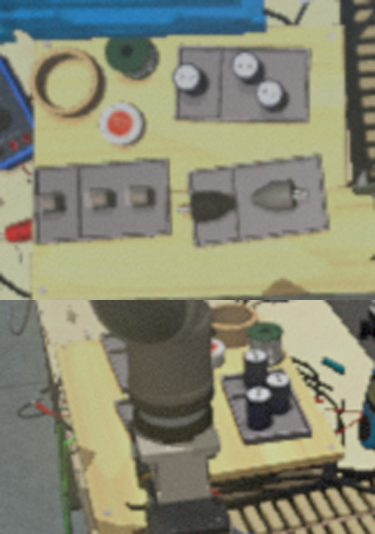

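The last picture shows all five parts upright in their bays: capacitors at about (245,66) and (270,93), relays at (102,197) and (142,196), and the plug at (275,196). The tin and the reel have not moved.

```bash
python3 -c "
from cell import job;print(job.close_job())"
```

```text
the job is handed in; nothing more can be done
None
```

The job is handed in after about 38 s of robot time: the plug, both relays and both capacitors are set down in their matching bays the way up they stood, and the tin and solder reel were left alone.

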